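Index the specimen carousel under the microscope and bolt it

ROBOT

A 6-joint arm with a two-finger parallel gripper is mounted at the origin on the work surface. World frame = base frame: x ahead of the robot, y to its left, z up, the work surface at z = 0. Lengths are in m, angles in rad, forces in N, time in s.
With the tool pointing down it reaches from about 0.325 to 0.85 m from the base axis. Payload 4.4 kg.
Tool frame: the origin (TCP) lies midway between the tips of the shut fingers; the grasp point (between the pads) lies 19 mm behind it (bot.grip_point_offset is the distance from the TCP to the grasp point, in m); z points along the fingers, y is the direction in which the jaws open and shut (so a half turn about z gives the same grasp; the last joint's range is limited). The gripper opens to 94 mm and grips with 3 to 60 N. Pads are 16 mm wide; open, the fingers measure 119 mm over their backs; the gripper's body (75 mm by 177 mm) begins 78 mm behind the grasp point.
Start: joints at [-1.435, 0.207, 1.542, -0, 1.393, -0.15], TCP at [0.162, -0.552, 0.174] pointing down, gripper open.
Joint ranges: [-2.73, 2.73], [-0.86, 2.22], [0.23, 2.46], [-1.11, 4.25], [0.08, 2.63], [-2.82, 2.82]. Speed limits (rad/s): [2.79, 2.79, 3.14, 3.14, 3.14, 3.14].

INTERFACE

Orientations are given as a unit quaternion [w, x, y, z].
In Python, from plant import bot gives the robot as it stands. The module is installed in compiled form; this text tells all that it offers.
- The arm moves only by the tool apply_moves, never from a script. Its argument "motion" is a list of rows, each an object with "dp": the shift along the tool's x, y, z scaled (see below), a list of three; "rot": the turn, a rotation vector about the tool's x, y, z scaled (see below), a list of three. A call has 1 to 20 rows; each row shifts and turns the pose as measured when the row begins, along the tool's axes as they then stand; what a row does not reach is not made up. The controller multiplies each number of a shift by 25 mm and each number of a turn by 45 degrees. A row lasts 1/10 s, in which the tool goes at most 50 mm and 8.59 degrees, less where a joint would pass 70% of its speed; a pose out of reach is approached as far as the arm can. A call with a number of a shift or a turn outside -1 to 1 is refused whole. A call with a gripper value outside its range is refused whole. "claw" is the opening in per cent of the stroke, from 0 (shut) to 100 (fully open), set as the call begins (left out, the last holds). The fingers move at their own pace and stop on an object; the grip force is fixed at half the most. Time passes only in rows, so rows that do not move let the fingers close. It gives the time, the measured TCP pose, the force and the opening at its end, in the units of the state.
- bot.state(): the state, without advancing time (a new reading comes with each control period).
- bot.get_image(name): name is "scene" or "top" or "wrist"; returns a dict with "pixels" (400x640x3 uint8, red, green, blue), "depth" (400x640 float32, m along the optical axis (not along the pixel's ray), 0 where there is no reading), "camera_matrix" (3x3 intrinsics, pixels), "eye" and "attitude" of the camera in the world. Camera axes: x right, y up, looking along -z (the intrinsics and any distortion apply to the point x, -y, -z); pixel columns grow to the right and rows downward; lengths in m; the calibration is good to about 2 mm. A picture is of the moment at which its call begins.
- bot.job_done(): hands the job in, once; it reports no verdict.
Trained networks look in a picture, given as the dict that the camera call returned (one of the last four; its "shot" number tells which), for a name from the list of things; names that differ only in an ending like _2 or _b are one class to them, and where a whole thing is asked for, a point or a joint stands for the part that bears it (a point fixed in the world has none). Each returns a list of dicts, best first, with "conf" (0 to 1); they miss things now and then, are a little off and sometimes report something else, mostly with a low value. They report only what shows in the picture. A call takes as long as a camera call.
- bot.recognise(label, picture): "position" ([x, y, z] in m, in world coordinates, good to about 4 mm: the middle of the surface that is visible of it).
- bot.cut_out(label, picture): "mask" (400x640 bool, what is visible of it).
- bot.pinpoint(label, picture): "position" ([x, y, z] in m, in world coordinates, good to about 4 mm: a listed point, or the origin of a listed thing).
The state is a dict: "time": time; "joints": joint angles; "joint_velocities": joint speeds; "tau": joint torques, N m; "tool_pos": TCP position; "orientation": TCP orientation; "force": force on the tool from outside, world axes, zero at the start; "wrist_torque": the same for the moment, N m; "width": finger opening in m.
Only numpy, scipy, OpenCV 4.12 (cv2) and the standard library are available. Lean on these libraries where they do the work, as an engineer would, in place of code of your own. Each camera call takes 0.05 s, during which the arm holds its last target. There are 200 camera calls.

TASK

Advance the microscope's specimen carousel exactly four clicks clockwise, seen from above, from where it now stands; its upright posts are there to push it round by. Then push the locking bolt fully home so that the carousel is held at that station. Leave the jar and the stack of dishes standing beside the microscope where they are.

Things in the scene. Friction and masses are not known exactly. Their poses are not given: they have to be found in the camera images.
- instrument: White fixed round base, 284 mm across, 18 mm thick, carrying carousel, bolt and microscope. Origin on the table, on the carousel's axis; z up. The bolt lies on its -y side. The microscope's pillar (32 mm thick) stands 235 mm from the axis, 60 degrees counter-clockwise from its +x; the head reaches in from there. Nothing stands over the rest of the carousel.
- lens (a point): Lowest point of the microscope's lens, 75 mm from the carousel's axis towards the pillar, 190 mm above the table. The head above it is 80 mm wide, 115 mm with its focus knobs at the pillar; with its eyepieces it is 400 mm high.
- carousel: Aluminium turntable, 256 mm across its toothed rim; origin on its vertical axis, 50 mm above the table, top face at 62 mm; x and y turn with it. Fixed 35 mm dishes (tops at 78 mm) every 30 degrees on radius 72 mm, one place empty on its +x. Six steel posts to push, 12 mm thick, 62 to 107 mm above the table, radius 103 mm, at 15, 75, 135, 195, 255, 315 degrees from +x.
- carousel_hub (a point): Top of the hub, on the carousel's axis, 82 mm above the table. A click stop every 30 degrees: a sprung roller resists (up to about 5 N at a post) until half way to the next stop, then draws the carousel on into it, and holds it there to about 2 degrees. It starts in a stop and can turn at least 5 clicks clockwise; end stops prevent a full turn.
- carousel_post (a point): Centre of the top of the post at 15 degrees (radius 103 mm, 107 mm above the table); it turns with the carousel.
- bolt_handle (a point): Top centre of the bolt's upright handle, 112 mm above the table: a steel pin 16 mm thick, black cap 22 mm across on its top 6 mm. Slides along the instrument's y: 190 mm from the carousel's axis when home, 220 mm when drawn. The 12 mm rod under it has its axis 56 mm above the table and ends 40 mm outside the handle; the guide is 36 mm wide, 48 mm high.
- lock_bolt (a joint): Bolt travel: 0 fully home (its round nose in a notch of the carousel's rim, locking it), 0.030 m fully drawn outwards. It starts drawn 22 to 30 mm and stays where left (2 N of friction, a firm stop at 0). It goes home only when the carousel is in a click stop; otherwise the nose meets a tooth.
- jar: Pale specimen jar with black lid, 60 mm wide, 85 mm tall, loose, standing beyond the instrument on the right as seen from the robot; origin under its centre.
- dish_stack: Stack of three closed dishes in one piece, 90 mm wide, 45 mm tall, loose, at the near left of the instrument as seen from the robot; origin under its centre.

How it is judged:
On the way, in this order (a step that is already met when the one before it is completed fails the run):
1. the carousel rests four clicks clockwise of its start, with the bolt still drawn (distance of carousel_post from where it was at the start of the episode between 0.1725 and 0.1835 m and angular speed of carousel below 0.15 rad/s and value of joint lock_bolt above 0.012 m), for 0.2 s.
2. the bolt is pushed home (value of joint lock_bolt below 0.004 m), for 0.2 s.
At the end, for the whole second after the job is handed in: The carousel is at rest four clicks (120 degrees, within about 6) clockwise of where it started, and the bolt is within 4 mm of fully home (distance of carousel_post from where it was at the start of the episode between 0.1725 and 0.1835 m and angular speed of carousel below 0.1 rad/s and value of joint lock_bolt below 0.004 m); the robot touches nothing.
It fails at once if the jar is moved more than 25 mm (distance of jar from where it was at the start of the episode above 0.025 m).
It fails at once if the stack of dishes is moved more than 25 mm (distance of dish_stack from where it was at the start of the episode above 0.025 m).
It also fails if it takes over 58 s, if anything falls off the work surface, if the arm or the gripper's body presses on something with over 40 N, if the wrist force passes 120 N, or if a joint passes its speed limit or range.

## Working session

There is one attempt and no reset: what is moved stays moved. The work goes in short steps, Python scripts to look and compute and a tool call to move; the robot and the scene stay as the last step left them, time stands still between calls to the robot, and variables do not carry over. Pictures are saved under pics/ and viewed, about 8 in all and at most 12, crops included, and the job is handed in when it is done.

Besides the shell and the picture viewer there is one more tool, called after "Request:" by a JSON object that holds its "fn" and its "kwargs", one argument or row to a line. apply_moves: Moves the arm, as the interface text tells. Its arguments: {"type":"object","properties":{"motion":{"type":"array"},"claw":{"type":"number"}},"required":["motion"]}

```bash
mkdir -p pics; cat > h.py <<'E'
from plant import bot
import numpy as np, cv2
def save(im,n): cv2.imwrite('pics/'+n+'.png',cv2.cvtColor(im['pixels'],cv2.COLOR_RGB2BGR))
def pp(im,names):
    for n in names:
        for r in bot.pinpoint(n,im)[:2]: print(n,np.round(r['position'],4),round(r['conf'],2))
E
python3 - <<'E'
from h import *
ims={}
for c in ('scene','top'):
    im=bot.get_image(c); save(im,c+'0'); print(c,np.round(im['eye'],3))
    pp(im,['instrument','lens','carousel','carousel_hub','carousel_post','bolt_handle','jar','dish_stack'])
    ims[c]=im['pixels']
s=bot.state(); print(s)
E
```

```text
scene [ 1.134 -0.383  0.698]
instrument [ 0.5792 -0.0362  0.0024] 0.87
lens [0.6153 0.0315 0.1923] 0.8
carousel_hub [ 0.5818 -0.0307  0.0796] 0.73
carousel_hub [ 0.7507 -0.1533  0.    ] 0.44
carousel_post [ 0.6758 -0.0576  0.1071] 0.56
bolt_handle [ 0.5822 -0.0286  0.0492] 0.63
bolt_handle [ 0.5708 -0.2425  0.1172] 0.61
jar [ 7.521e-01 -1.517e-01 -1.000e-04] 0.61
dish_stack [ 0.4746  0.1985 -0.0029] 0.98
top [0.524 0.057 1.045]
instrument [ 0.5719 -0.0265  0.0022] 0.75
lens [0.6163 0.0354 0.1875] 0.61
carousel [ 0.5794 -0.029   0.0522] 0.67
carousel_hub [ 0.5772 -0.0309  0.0818] 0.65
carousel_post [ 0.6734 -0.0621  0.1118] 0.91
bolt_handle [ 0.5706 -0.2437  0.1101] 0.65
jar [ 0.7473 -0.1534 -0.0021] 0.86
dish_stack [0.4708 0.2004 0.0011] 0.61
dish_stack [ 0.5707 -0.2468  0.1104] 0.41
{'time': 0.9, 'joints': array([-1.43552466e+00,  2.06565940e-01,  1.54146268e+00,  7.89032900e-06,
        1.39349680e+00, -1.50541892e-01]), 'joint_velocities': array([-0.00070461, -0.0007973 , -0.00259739, -0.00047288,  0.00067908,
        0.0015379 ]), 'tau': array([-4.78465990e-04, -3.70880914e+01, -2.81764144e+01,  6.98740315e-02,
        2.74338329e-02, -1.91068119e-05]), 'tool_pos': array([ 0.16208697, -0.55171026,  0.17428377]), 'orientation': array([3.36468734e-05, 9.89806291e-01, 1.42420172e-01, 3.62655232e-06]), 'force': array([ 0.27520563,  0.00854278, -0.1654553 ]), 'wrist_torque': array([-0.00836656,  0.0128562 ,  0.03267505]), 'width': 0.09432095321087758}
```

View pics/top0.png

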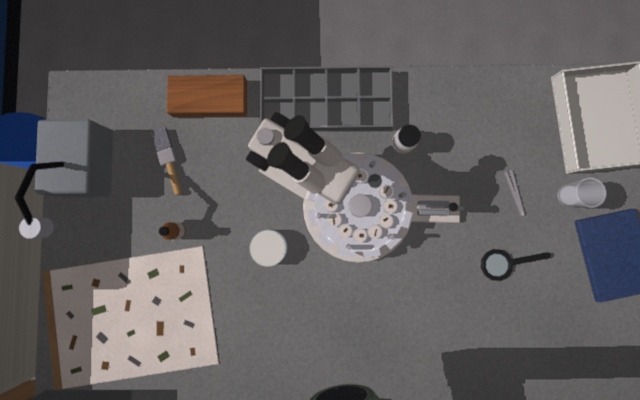

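View pics/scene0.png

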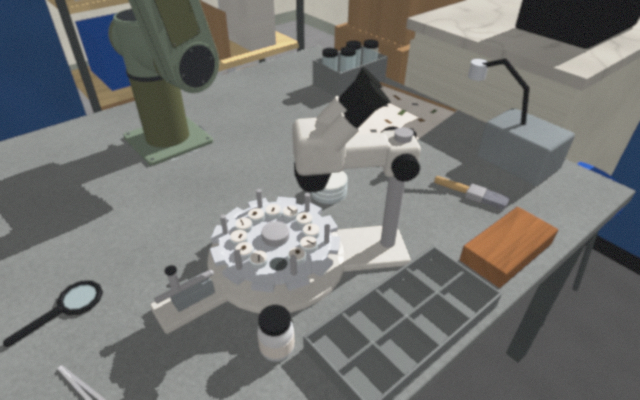

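The microscope head is at centre-left with its eyepieces around (290,160). The hub is at (361,206), the empty place at (375,180), the bolt handle at (453,207) and the jar at (407,137). The detections agree with this. I'll straddle the post near -77° on the right-hand side and walk it 120° clockwise round the near side, away from the head.

Request:
{"fn": "apply_moves", "kwargs": {
  "motion": [
    {"dp": [0,0,-0.5],"rot": [0,0,-0.19]},
    {"dp": [0,0,-0.5],"rot": [0,0,-0.19]},
    {"dp": [0,0,-0.5],"rot": [0,0,-0.19]},
    {"dp": [0,0,0],"rot": [0,0,-0.19]},
    {"dp": [0,0,0],"rot": [0,0,-0.19]},
    {"dp": [0,0,0],"rot": [0,0,-0.19]},
    {"dp": [0,0,0],"rot": [0,0,-0.19]},
    {"dp": [0,0,0],"rot": [0,0,-0.19]},
    {"dp": [0,0,0],"rot": [0,0,-0.19]},
    {"dp": [0,0,0],"rot": [0,0,-0.19]}
  ],
  "claw": 35
}}

```text
time: 1.9
tool_pos: [0.1621, -0.5516, 0.2134]
orientation: [0.0, 0.625, 0.781, 0.0]
force: [0.4, 0.3, 0.3]
width: 0.0327
```

Request:
{"fn": "apply_moves", "kwargs": {
  "motion": [
    {"dp": [0.6,0.98,0],"rot": [0,0,0]},
    {"dp": [0.6,0.98,0],"rot": [0,0,0]},
    {"dp": [0.6,0.98,0],"rot": [0,0,0]},
    {"dp": [0.6,0.98,0],"rot": [0,0,0]},
    {"dp": [0.6,0.98,0],"rot": [0,0,0]},
    {"dp": [0.6,0.98,0],"rot": [0,0,0]},
    {"dp": [0.6,0.98,0],"rot": [0,0,0]},
    {"dp": [0.6,0.98,0],"rot": [0,0,0]},
    {"dp": [0.6,0.98,0],"rot": [0,0,0]},
    {"dp": [0.6,0.98,0],"rot": [0,0,0]},
    {"dp": [0.6,0.98,0],"rot": [0,0,0]},
    {"dp": [0.6,0.98,0],"rot": [0,0,0]},
    {"dp": [0.6,0.98,0],"rot": [0,0,0]},
    {"dp": [0.6,0.98,0],"rot": [0,0,0]},
    {"dp": [0,0,0],"rot": [0,0,0]}
  ]
}}

```text
time: 3.4
tool_pos: [0.4611, -0.2619, 0.2142]
orientation: [0.002, 0.626, 0.78, -0.0]
force: [0.8, -1.0, 0.0]
width: 0.0329
```

```bash
cat >> h.py <<'E'
from scipy.spatial.transform import Rotation as R
def Rt(s): return R.from_quat(np.roll(s['orientation'],-1))
def to(x,y,z,yaw=None):
    "remaining shift in tool axes, in units of 25 mm, and yaw change in units of 45 deg (tool z); yaw = world angle of tool y"
    s=bot.state(); r=Rt(s); y0=np.degrees(np.arctan2(*r.as_matrix()[[1,0],1]))
    d=r.inv().apply(np.array([x,y,z])-s['tool_pos'])/.025
    print('t',round(s['time'],2),'pos',np.round(s['tool_pos'],4),'yaw',round(y0,1),'w',round(s['width'],4),'F',np.round(s['force'],1),'q6',round(s['joints'][5],2),'tilt',np.round(r.as_matrix()[:,2],3))
    print('units',np.round(d,2), None if yaw is None else np.round(-((yaw-y0+180)%360-180)/45,3))
E
python3 - <<'E'
from h import *
im=bot.get_image('wrist'); save(im,'wrist1')
pp(im,['carousel','carousel_hub','carousel_post','bolt_handle','instrument','lens'])
c=np.array([.578,-.030]);a=np.radians(-77.5)
p=c+.103*np.array([np.cos(a),np.sin(a)]);print(p)
to(p[0],p[1],.2,12.5)
E
```

```text
carousel_hub [ 7.478e-01 -1.456e-01 -2.000e-04] 0.28
carousel_hub [ 0.5776 -0.2436  0.1092] 0.27
carousel_post [ 0.6757 -0.0621  0.1095] 0.83
bolt_handle [ 0.5728 -0.2426  0.1104] 0.74
[ 0.60029328 -0.13055849]
t 3.75 pos [ 0.4585 -0.265   0.2141] yaw 12.2 w 0.0331 F [-0.9  0.2  0.7] q6 -0.9 tilt [ 0.002 -0.004 -1.   ]
units [4.06 6.68 0.55] -0.006
```

View pics/wrist1.png

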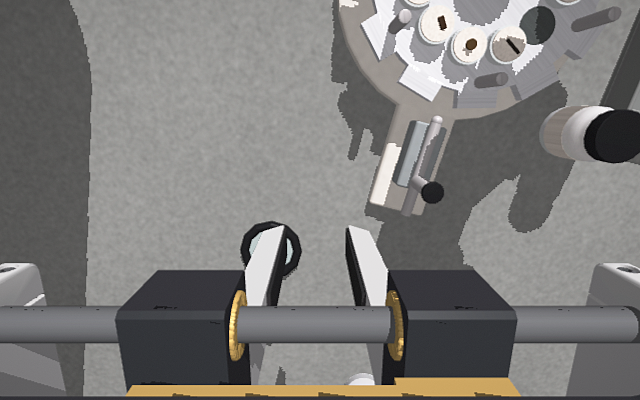

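The wrist view shows the posts at about (400,20), (490,80) and (600,17), and the bolt's black cap at (432,192). I'll take the post tops from depth.

```bash
cat >> h.py <<'E'
def cloud(im):
    K=im['camera_matrix'];d=im['depth'];v,u=np.indices(d.shape)
    p=np.stack([(u-K[0,2])/K[0,0]*d,-(v-K[1,2])/K[1,1]*d,-d],-1)
    return p@R.from_quat(np.roll(im['attitude'],-1)).as_matrix().T+im['eye'] if np.size(im['attitude'])==4 else p@np.array(im['attitude']).T+im['eye']
def blobs(im,zlo,zhi,c,rmax=.25):
    P=cloud(im);m=(P[...,2]>zlo)&(P[...,2]<zhi)&(im['depth']>0)&(np.hypot(P[...,0]-c[0],P[...,1]-c[1])<rmax)
    n,l=cv2.connectedComponents(m.astype(np.uint8))
    for k in range(1,n):
        q=P[l==k]
        if len(q)>4:
            g=(q.min(0)+q.max(0))/2;e=g[:2]-c;print(len(q),np.round(g,4),'r',round(np.hypot(*e),4),'ang',round(np.degrees(np.arctan2(e[1],e[0])),1),'size',np.round(np.ptp(q,0),3))
E
python3 - <<'E'
from h import *
c=np.array([.578,-.030])
for n in('wrist','top','scene'):
    print(n); blobs(bot.get_image(n),.1,.12,c)
E
```

```text
wrist
248 [ 0.6746 -0.0592  0.1045] r 0.1009 ang -16.8 size [0.013 0.012 0.009]
190 [ 0.5012 -0.0998  0.1044] r 0.1038 ang -137.7 size [0.011 0.012 0.009]
187 [ 0.5998 -0.1295  0.1043] r 0.1019 ang -77.7 size [0.012 0.011 0.009]
405 [ 0.5691 -0.2415  0.1102] r 0.2117 ang -92.4 size [0.021 0.021 0.008]
top
20 [ 0.6741 -0.0592  0.1059] r 0.1004 ang -16.9 size [0.01  0.01  0.006]
22 [ 0.5988 -0.1278  0.1048] r 0.1 ang -78.0 size [0.012 0.01  0.007]
70 [ 0.5679 -0.241   0.1119] r 0.2112 ang -92.7 size [0.019 0.021 0.007]
21 [0.5526 0.072  0.1068] r 0.1052 ang 104.0 size [0.009 0.009 0.007]
21 [ 0.4997 -0.0988  0.1066] r 0.1042 ang -138.7 size [0.009 0.012 0.007]
20 [0.4775 0.0016 0.1064] r 0.1053 ang 162.5 size [0.009 0.012 0.008]
scene
29 [4.806e-01 3.000e-04 1.054e-01] r 0.102 ang 162.7 size [0.011 0.011 0.009]
26 [0.5563 0.0707 0.105 ] r 0.103 ang 102.1 size [0.011 0.01  0.009]
122 [0.7048 0.1655 0.11  ] r 0.233 ang 57.0 size [0.028 0.025 0.02 ]
32 [ 0.5037 -0.0995  0.1055] r 0.1017 ang -136.9 size [0.013 0.011 0.009]
36 [0.6527 0.0417 0.1052] r 0.1036 ang 43.8 size [0.014 0.011 0.01 ]
41 [ 0.6029 -0.1291  0.1054] r 0.1022 ang -75.9 size [0.011 0.011 0.009]
42 [ 0.6774 -0.059   0.1045] r 0.1035 ang -16.2 size [0.011 0.013 0.009]
128 [ 0.5725 -0.2419  0.1076] r 0.2119 ang -91.5 size [0.022 0.021 0.015]
```

Request:
{"fn": "apply_moves", "kwargs": {
  "motion": [
    {"dp": [0.6,1.0,0],"rot": [0,0,0]},
    {"dp": [0.6,1.0,0],"rot": [0,0,0]},
    {"dp": [0.6,1.0,0],"rot": [0,0,0]},
    {"dp": [0.6,1.0,0],"rot": [0,0,0]},
    {"dp": [0.6,1.0,0],"rot": [0,0,0]},
    {"dp": [0.6,1.0,0],"rot": [0,0,0]},
    {"dp": [0.5,0.8,0],"rot": [0,0,0]},
    {"dp": [0,0,0],"rot": [0,0,0]},
    {"dp": [0,0,0],"rot": [0,0,0]}
  ]
}}

```text
time: 4.8
tool_pos: [0.6071, -0.1287, 0.2134]
orientation: [0.002, 0.631, 0.776, -0.002]
force: [-0.6, -0.4, 0.6]
width: 0.0328
```

```bash
python3 - <<'E'
from h import *
im=bot.get_image('wrist'); save(im,'wrist2'); blobs(im,.1,.12,np.array([.577,-.029]))
to(.600,-.1295,.085,13)
E
```

```text
202 [4.783e-01 4.000e-04 1.045e-01] r 0.103 ang 163.4 size [0.012 0.012 0.009]
148 [ 0.6748 -0.0587  0.1045] r 0.1022 ang -16.9 size [0.011 0.011 0.009]
147 [ 0.502  -0.0994  0.1047] r 0.1028 ang -136.8 size [0.011 0.011 0.009]
126 [ 0.6001 -0.1287  0.105 ] r 0.1023 ang -77.0 size [0.011 0.011 0.008]
t 4.85 pos [ 0.607  -0.1288  0.2133] yaw 11.7 w 0.0328 F [-0.   0.3  0.5] q6 -0.55 tilt [ 0.002 -0.006 -1.   ]
units [ 0.06 -0.28  5.13] -0.028
```

View pics/wrist2.png

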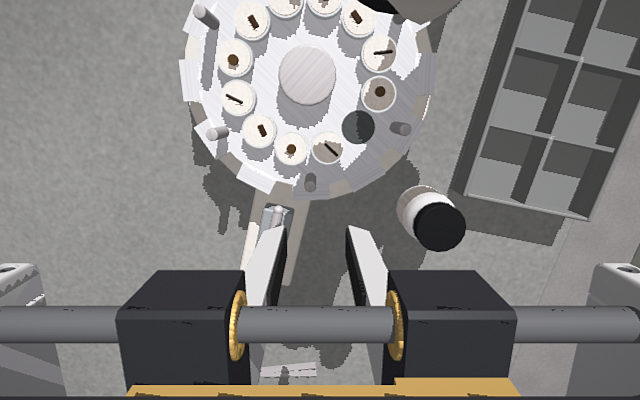

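Request:
{"fn": "apply_moves", "kwargs": {
  "motion": [
    {"dp": [0.06,-0.28,0.5],"rot": [0,0,-0.03]},
    {"dp": [0,0,0.8],"rot": [0,0,0]},
    {"dp": [0,0,0.8],"rot": [0,0,0]},
    {"dp": [0,0,0],"rot": [0,0,0]},
    {"dp": [0,0,0],"rot": [0,0,0]}
  ]
}}

```text
time: 5.35
tool_pos: [0.5968, -0.1351, 0.1617]
orientation: [0.004, 0.624, 0.781, -0.002]
force: [1.0, 0.2, 0.6]
width: 0.033
```

```bash
python3 - <<'E'
from h import *
to(.600,-.129,.085,13)
E
```

```text
t 5.35 pos [ 0.5968 -0.1351  0.1617] yaw 12.7 w 0.033 F [1.  0.2 0.6] q6 -0.58 tilt [ 0.003 -0.008 -1.   ]
units [0.24 0.17 3.07] -0.006
```

Request:
{"fn": "apply_moves", "kwargs": {
  "motion": [
    {"dp": [0.24,0.17,0],"rot": [0,0,0]},
    {"dp": [0,0,0.5],"rot": [0,0,0]},
    {"dp": [0,0,0],"rot": [0,0,0]}
  ]
}}

```text
time: 5.65
tool_pos: [0.601, -0.1294, 0.1514]
orientation: [0.006, 0.625, 0.781, -0.002]
force: [-0.6, 0.3, -0.3]
width: 0.0328
```

```bash
python3 - <<'E'
from h import *
to(.600,-.129,.085,13)
E
```

```text
t 5.65 pos [ 0.601  -0.1294  0.1514] yaw 12.6 w 0.0328 F [-0.6  0.3 -0.3] q6 -0.57 tilt [ 0.007 -0.01  -1.   ]
units [ 0.06 -0.05  2.65] -0.008
```

Request:
{"fn": "apply_moves", "kwargs": {
  "motion": [
    {"dp": [0.06,-0.05,0.7],"rot": [0.006,0.014,0]},
    {"dp": [0,0,0.7],"rot": [0,0,0]},
    {"dp": [0,0,0.6],"rot": [0,0,0]},
    {"dp": [0,0,0.5],"rot": [0,0,0]},
    {"dp": [0,0,0],"rot": [0,0,0]}
  ]
}}

```text
time: 6.15
tool_pos: [0.5996, -0.128, 0.0838]
orientation: [-0.0, 0.625, 0.781, 0.0]
force: [-0.2, 0.2, 0.5]
width: 0.0328
```

```bash
python3 - <<'E'
from h import *
to(.600,-.129,.085,13)
im=bot.get_image('wrist'); blobs(im,.09,.12,np.array([.577,-.029]),.13)
E
```

```text
t 6.15 pos [ 0.5996 -0.128   0.0838] yaw 12.7 w 0.0328 F [-0.2  0.2  0.5] q6 -0.57 tilt [-0.     0.001 -1.   ]
units [-0.04  0.01 -0.05] -0.007
591 [ 0.6751 -0.0587  0.0995] r 0.1025 ang -16.9 size [0.013 0.012 0.019]
587 [ 0.5024 -0.0993  0.0994] r 0.1025 ang -136.7 size [0.012 0.012 0.019]
434 [ 0.6002 -0.1288  0.0994] r 0.1024 ang -76.9 size [0.011 0.011 0.018]
60 [ 0.5792 -0.1302  0.117 ] r 0.1013 ang -88.7 size [0.01  0.017 0.006]
58 [ 0.6152 -0.1225  0.1174] r 0.101 ang -67.8 size [0.005 0.018 0.005]
```

Request:
{"fn": "apply_moves", "kwargs": {
  "motion": [
    {"dp": [0,0,0],"rot": [0,0,0]},
    {"dp": [0,0,0],"rot": [0,0,0]},
    {"dp": [0.016,-0.36,0],"rot": [0,0,0.111]},
    {"dp": [0.016,-0.36,0],"rot": [0,0,0.111]},
    {"dp": [0.016,-0.36,0],"rot": [0,0,0.111]},
    {"dp": [0.016,-0.36,0],"rot": [0,0,0.111]},
    {"dp": [0.016,-0.36,0],"rot": [0,0,0.111]},
    {"dp": [0.016,-0.36,0],"rot": [0,0,0.111]},
    {"dp": [0,0,0],"rot": [0,0,0]}
  ],
  "claw": 20
}}

```text
time: 7.1
tool_pos: [0.5516, -0.1279, 0.0927]
orientation: [0.007, 0.811, 0.584, 0.005]
force: [-0.0, 0.2, -0.6]
width: 0.0189
```

```bash
cat >> h.py <<'E'
C=np.array([.577,-.029])
def arc(a):
    "target: straddle a post at world angle a (deg)"
    p=C+.103*np.array([np.cos(np.radians(a)),np.sin(np.radians(a))])
    s=bot.state();e=s['tool_pos'][:2]-C;print('tcp r',round(np.hypot(*e),4),'ang',round(np.degrees(np.arctan2(e[1],e[0])),1))
    to(*p,.084,a+90)
E
python3 - <<'E'
from h import *
arc(-107)
im=bot.get_image('wrist'); blobs(im,.09,.112,C,.13)
E
```

```text
tcp r 0.1021 ang -104.4
t 7.1 pos [ 0.5516 -0.1279  0.0927] yaw -18.5 w 0.0189 F [-0.   0.2 -0.6] q6 -0.06 tilt [ 0.016 -0.005 -1.   ]
units [-0.04 -0.19  0.35] -0.032
679 [ 0.6749 -0.0586  0.0993] r 0.1023 ang -16.8 size [0.012 0.012 0.019]
712 [4.789e-01 3.000e-04 9.950e-02] r 0.1024 ang 163.3 size [0.012 0.012 0.019]
423 [ 0.6001 -0.1289  0.0995] r 0.1025 ang -77.0 size [0.012 0.012 0.019]
437 [ 0.5021 -0.0993  0.0996] r 0.1027 ang -136.8 size [0.012 0.012 0.019]
```

```bash
python3 - <<'E'
from h import *
im=bot.get_image('wrist'); save(im,'wrist3'); blobs(im,.09,.112,C,.13)
im=bot.get_image('top');pp(im,['carousel_post','carousel']);arc(-107)
E
```

```text
671 [ 0.675  -0.0586  0.0994] r 0.1024 ang -16.8 size [0.012 0.012 0.019]
712 [0.4789 0.0007 0.0994] r 0.1025 ang 163.1 size [0.012 0.012 0.019]
423 [ 0.6001 -0.1287  0.0993] r 0.1024 ang -77.0 size [0.011 0.012 0.019]
436 [ 0.5023 -0.0993  0.0994] r 0.1025 ang -136.7 size [0.011 0.012 0.019]
carousel_post [ 0.6753 -0.0601  0.1094] 0.76
carousel_post [ 0.7468 -0.1536 -0.0012] 0.43
carousel [ 0.5796 -0.0275  0.0513] 0.77
carousel [ 0.5744 -0.0312  0.0014] 0.49
tcp r 0.1022 ang -103.9
t 7.35 pos [ 0.5524 -0.1282  0.0921] yaw -18.4 w 0.0188 F [ 0.5  0.2 -0.4] q6 -0.06 tilt [ 0.016 -0.005 -1.   ]
units [-0.04 -0.22  0.32] -0.031
```

View pics/wrist3.png

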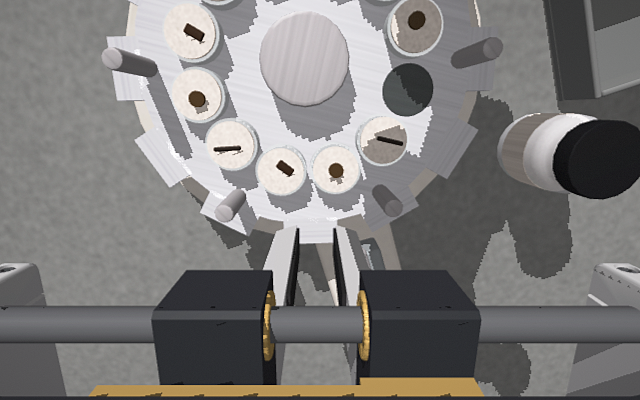

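The carousel did not move: the empty place and all the posts are where they were. The tool rose 9 mm during the arc and must have missed the post. I'll lift, go back and watch in smaller steps.

Request:
{"fn": "apply_moves", "kwargs": {
  "motion": [
    {"dp": [0,0,-0.8],"rot": [0,0,0]},
    {"dp": [0,0,-0.8],"rot": [0,0,0]},
    {"dp": [0,0,0],"rot": [0,0,0]}
  ],
  "claw": 35
}}

```text
time: 7.65
tool_pos: [0.552, -0.1279, 0.132]
orientation: [0.006, 0.81, 0.586, 0.004]
force: [-0.2, -0.3, 1.4]
width: 0.0327
```

```bash
cat >> h.py <<'E'
def level():
    r=Rt(bot.state()); d=r.inv().apply([0,0,-1]); print('level rot units', np.round(np.array([-d[1],d[0],0])/.7854,3))
E
python3 - <<'E'
from h import *
arc(-77);level()
E
```

```text
tcp r 0.102 ang -104.2
t 7.65 pos [ 0.552  -0.1279  0.132 ] yaw -18.3 w 0.0327 F [-0.2 -0.3  1.4] q6 -0.06 tilt [ 0.014 -0.004 -1.   ]
units [0.55 1.82 1.95] -0.695
level rot units [ 0.018 -0.     0.   ]
```

Request:
{"fn": "apply_moves", "kwargs": {
  "motion": [
    {"dp": [0.2,0.6,0],"rot": [0.018,0,-0.174]},
    {"dp": [0.1,0.6,0],"rot": [0,0,-0.174]},
    {"dp": [0,0.6,0],"rot": [0,0,-0.174]},
    {"dp": [0,0,0],"rot": [0,0,-0.174]},
    {"dp": [0,0,0],"rot": [0,0,0]}
  ]
}}

```text
time: 8.15
tool_pos: [0.5991, -0.1284, 0.1277]
orientation: [-0.002, 0.613, 0.79, -0.001]
force: [-0.4, 0.0, 0.5]
width: 0.0329
```

```bash
python3 - <<'E'
from h import *
arc(-77);level()
E
```

```text
tcp r 0.1018 ang -77.4
t 8.15 pos [ 0.5991 -0.1284  0.1277] yaw 14.4 w 0.0329 F [-0.4  0.   0.5] q6 -0.6 tilt [-0.004  0.    -1.   ]
units [-0.05  0.04  1.75] 0.031
level rot units [-0.004 -0.002  0.   ]
```

Request:
{"fn": "apply_moves", "kwargs": {
  "motion": [
    {"dp": [-0.05,0.04,0.6],"rot": [-0.004,0,0.03]},
    {"dp": [0,0,0.7],"rot": [0,0,0]},
    {"dp": [0,0,0.65],"rot": [0,0,0]},
    {"dp": [0,0,0],"rot": [0,0,0]}
  ]
}}

```text
time: 8.55
tool_pos: [0.5996, -0.1291, 0.0747]
orientation: [-0.001, 0.627, 0.779, 0.0]
force: [-0.8, 0.2, -0.2]
width: 0.0332
```

Request:
{"fn": "apply_moves", "kwargs": {
  "motion": [
    {"dp": [0,0,0],"rot": [0,0,0]},
    {"dp": [0,0,0],"rot": [0,0,0]},
    {"dp": [0,0,0],"rot": [0,0,0]}
  ],
  "claw": 18
}}

```text
time: 8.85
tool_pos: [0.5999, -0.1293, 0.0753]
orientation: [-0.001, 0.628, 0.778, 0.0]
force: [0.8, 0.3, -0.1]
width: 0.0171
```

```bash
python3 - <<'E'
from h import *
im=bot.get_image('wrist'); save(im,'wrist4'); blobs(im,.09,.12,C,.13)
arc(-77);level()
E
```

```text
652 [ 0.6749 -0.0587  0.0994] r 0.1023 ang -16.9 size [0.012 0.012 0.018]
647 [ 0.502  -0.0993  0.0999] r 0.1028 ang -136.8 size [0.012 0.012 0.02 ]
482 [ 0.6003 -0.1287  0.0997] r 0.1024 ang -76.9 size [0.012 0.012 0.019]
187 [ 0.5845 -0.1298  0.1128] r 0.1011 ang -85.7 size [0.015 0.017 0.014]
186 [ 0.6113 -0.1248  0.1129] r 0.1018 ang -70.3 size [0.011 0.02  0.014]
tcp r 0.1029 ang -77.1
t 8.9 pos [ 0.6    -0.1293  0.0755] yaw 12.1 w 0.017 F [-0.5  0.7  0.4] q6 -0.57 tilt [-0.001  0.002 -1.   ]
units [-0.    0.01 -0.34] -0.019
level rot units [-0.001 -0.002  0.   ]
```

View pics/wrist4.png

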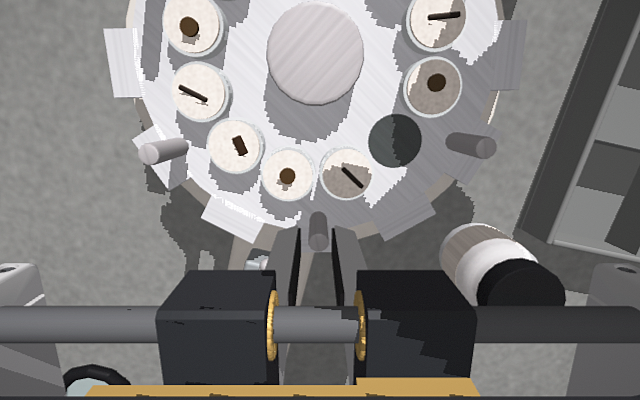

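Request:
{"fn": "apply_moves", "kwargs": {
  "motion": [
    {"dp": [0.016,-0.36,0],"rot": [0,0,0.111]},
    {"dp": [0.016,-0.36,0],"rot": [0,0,0.111]}
  ]
}}

```text
time: 9.1
tool_pos: [0.584, -0.132, 0.0774]
orientation: [0.001, 0.696, 0.718, 0.001]
force: [0.2, 0.1, 0.4]
width: 0.0169
```

```bash
python3 - <<'E'
from h import *
arc(-92);level()
im=bot.get_image('wrist'); blobs(im,.09,.12,C,.13)
arc(-92);level()
E
```

```text
tcp r 0.1032 ang -86.1
t 9.1 pos [ 0.584  -0.132   0.0774] yaw 1.8 w 0.0169 F [0.2 0.1 0.4] q6 -0.4 tilt [ 0.003  0.    -1.   ]
units [ 0.01 -0.42 -0.27] 0.085
level rot units [ 0.003 -0.     0.   ]
689 [ 0.6745 -0.0589  0.0993] r 0.1019 ang -17.1 size [0.012 0.012 0.019]
588 [ 0.5021 -0.0993  0.0996] r 0.1028 ang -136.8 size [0.012 0.012 0.019]
282 [ 0.5982 -0.1285  0.1051] r 0.1017 ang -78.0 size [0.014 0.015 0.03 ]
121 [ 0.5683 -0.1246  0.1144] r 0.096 ang -95.2 size [0.012 0.006 0.011]
22 [ 0.5745 -0.1341  0.1153] r 0.1051 ang -91.4 size [0.    0.01  0.005]
5 [ 0.5916 -0.1381  0.1166] r 0.11 ang -82.4 size [0.    0.003 0.001]
tcp r 0.1031 ang -86.8
t 9.15 pos [ 0.5828 -0.1319  0.0774] yaw 1.7 w 0.017 F [-1.4 -0.2 -0.2] q6 -0.4 tilt [ 0.001  0.    -1.   ]
units [ 0.01 -0.37 -0.26] 0.082
level rot units [ 0.002 -0.     0.   ]
```

The TCP moved 16 mm without force and the post stayed put, so the real fingertips must be higher than the reported TCP. I'll measure the fingertip height from depth.

```bash
python3 - <<'E'
from h import *
im=bot.get_image('wrist'); save(im,'wrist5'); P=cloud(im)
for u in (285,292,300,308,330,336,342,350):
    print(u,[(v,*np.round(P[v,u]*1000).astype(int)) for v in range(216,272,6)])
E
```

```text
285 [(216, np.int64(560), np.int64(-132), np.int64(62)), (222, np.int64(560), np.int64(-137), np.int64(61)), (228, np.int64(560), np.int64(-141), np.int64(62)), (234, np.int64(566), np.int64(-123), np.int64(122)), (240, np.int64(566), np.int64(-123), np.int64(130)), (246, np.int64(567), np.int64(-122), np.int64(139)), (252, np.int64(568), np.int64(-122), np.int64(146)), (258, np.int64(568), np.int64(-122), np.int64(152)), (264, np.int64(569), np.int64(-122), np.int64(159)), (270, np.int64(569), np.int64(-122), np.int64(164))]
292 [(216, np.int64(565), np.int64(-132), np.int64(62)), (222, np.int64(565), np.int64(-136), np.int64(62)), (228, np.int64(569), np.int64(-122), np.int64(114)), (234, np.int64(569), np.int64(-122), np.int64(123)), (240, np.int64(570), np.int64(-122), np.int64(131)), (246, np.int64(570), np.int64(-122), np.int64(139)), (252, np.int64(571), np.int64(-122), np.int64(146)), (258, np.int64(571), np.int64(-122), np.int64(152)), (264, np.int64(571), np.int64(-123), np.int64(155)), (270, np.int64(572), np.int64(-124), np.int64(161))]
300 [(216, np.int64(571), np.int64(
[... 2444 characters left out ...]
4(146)), (258, np.int64(593), np.int64(-121), np.int64(153)), (264, np.int64(592), np.int64(-121), np.int64(158)), (270, np.int64(592), np.int64(-122), np.int64(164))]
350 [(216, np.int64(603), np.int64(-124), np.int64(82)), (222, np.int64(602), np.int64(-124), np.int64(96)), (228, np.int64(601), np.int64(-124), np.int64(106)), (234, np.int64(599), np.int64(-121), np.int64(123)), (240, np.int64(598), np.int64(-121), np.int64(131)), (246, np.int64(598), np.int64(-121), np.int64(140)), (252, np.int64(597), np.int64(-121), np.int64(146)), (258, np.int64(596), np.int64(-121), np.int64(153)), (264, np.int64(596), np.int64(-121), np.int64(158)), (270, np.int64(595), np.int64(-121), np.int64(164))]
```

View pics/wrist5.png

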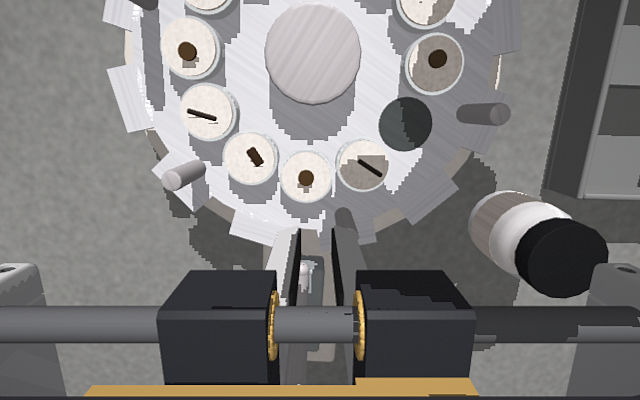

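The fingertips are at z≈0.109 while the TCP reads 0.077. They are about 32 mm higher than reported, so they passed just over the post. I'll go back over it and descend 27 mm deeper.

Request:
{"fn": "apply_moves", "kwargs": {
  "motion": [
    {"dp": [0,0,-0.5],"rot": [0,0,0]},
    {"dp": [0,0.35,0],"rot": [0,0,-0.111]},
    {"dp": [0,0.35,0],"rot": [0,0,-0.111]},
    {"dp": [0,0,0],"rot": [0,0,0]},
    {"dp": [0,0,0],"rot": [0,0,0]}
  ],
  "claw": 32
}}

```text
time: 9.7
tool_pos: [0.605, -0.1313, 0.0963]
orientation: [0.004, 0.625, 0.781, 0.002]
force: [-1.0, -0.0, 0.0]
width: 0.0304
```

```bash
sed -i 's/to(\*p,.084,a+90)/to(*p,.053,a+90)/' h.py; python3 - <<'E'
from h import *
arc(-77);level()
E
```

```text
tcp r 0.106 ang -74.7
t 9.7 pos [ 0.605  -0.1313  0.0963] yaw 12.6 w 0.0304 F [-1. -0.  0.] q6 -0.58 tilt [ 0.009 -0.002 -1.   ]
units [ 0.12 -0.19  1.73] -0.008
level rot units [0.011 0.005 0.   ]
```

Request:
{"fn": "apply_moves", "kwargs": {
  "motion": [
    {"dp": [0.12,-0.19,0],"rot": [0.011,0.005,-0.008]},
    {"dp": [0,0,0.5],"rot": [0,0,0]},
    {"dp": [0,0,0.6],"rot": [0,0,0]},
    {"dp": [0,0,0.5],"rot": [0,0,0]},
    {"dp": [0,0,0],"rot": [0,0,0]}
  ]
}}

```text
time: 10.2
tool_pos: [0.5977, -0.129, 0.0527]
orientation: [-0.001, 0.623, 0.782, -0.001]
force: [0.6, 0.0, -0.7]
width: 0.0299
```

```bash
python3 - <<'E'
from h import *
arc(-77);level()
P=cloud(bot.get_image('wrist'))
for u in (285,292,300,336,342,350):
    print(u,[np.round(P[v,u]*1000).astype(int).tolist() for v in range(216,246,6)])
E
```

```text
tcp r 0.1021 ang -78.3
t 10.2 pos [ 0.5977 -0.129   0.0527] yaw 12.9 w 0.0299 F [ 0.6  0.  -0.7] q6 -0.58 tilt [-0.003  0.001 -1.   ]
units [-0.04  0.09 -0.01] -0.002
level rot units [-0.003 -0.002  0.   ]
285 [[576, -125, 61], [577, -129, 63], [578, -123, 89], [579, -124, 95], [580, -124, 103]]
292 [[581, -124, 62], [581, -128, 62], [582, -132, 62], [583, -136, 61], [584, -140, 61]]
300 [[585, -123, 63], [586, -127, 61], [587, -131, 62], [588, -134, 62], [589, -138, 63]]
336 [[607, -118, 62], [608, -122, 61], [609, -126, 61], [610, -130, 61], [611, -133, 63]]
342 [[611, -117, 62], [612, -121, 62], [613, -125, 62], [614, -128, 63], [615, -132, 63]]
350 [[616, -116, 62], [617, -120, 62], [613, -115, 88], [612, -115, 99], [611, -115, 108]]
```

Request:
{"fn": "apply_moves", "kwargs": {
  "motion": [
    {"dp": [0,0.08,0],"rot": [0,0,0]},
    {"dp": [0,0,0],"rot": [0,0,0]},
    {"dp": [0.016,-0.36,0],"rot": [0,0,0.111]},
    {"dp": [0.016,-0.36,0],"rot": [0,0,0.111]},
    {"dp": [0.016,-0.36,0],"rot": [0,0,0.111]}
  ],
  "claw": 20
}}

```text
time: 10.75
tool_pos: [0.5812, -0.1313, 0.0551]
orientation: [0.005, 0.723, 0.691, 0.005]
force: [6.1, -0.5, -3.2]
width: 0.0189
```

```bash
python3 - <<'E'
from h import *
arc(-107);level()
im=bot.get_image('wrist'); blobs(im,.09,.12,C,.13)
E
```

```text
tcp r 0.1024 ang -87.7
t 10.75 pos [ 0.5812 -0.1313  0.0551] yaw -2.7 w 0.0189 F [ 6.1 -0.5 -3.2] q6 -0.33 tilt [ 0.015 -0.001 -1.   ]
units [ 0.09 -1.38  0.06] 0.319
level rot units [ 0.019 -0.     0.   ]
875 [ 0.6683 -0.0749  0.0996] r 0.1022 ang -26.7 size [0.012 0.012 0.019]
854 [ 0.4915 -0.0857  0.0994] r 0.1025 ang -146.5 size [0.012 0.012 0.019]
611 [ 0.5643 -0.1288  0.105 ] r 0.1006 ang -97.2 size [0.012 0.019 0.03 ]
1202 [ 0.5893 -0.1306  0.105 ] r 0.1023 ang -83.1 size [0.024 0.019 0.03 ]
```

Request:
{"fn": "apply_moves", "kwargs": {
  "motion": [
    {"dp": [0.03,-0.36,0.03],"rot": [0.015,0,0.08]},
    {"dp": [0.016,-0.36,0],"rot": [0.005,0,0.1]},
    {"dp": [0.016,-0.36,0],"rot": [0.005,0,0.1]},
    {"dp": [0.016,-0.3,0],"rot": [0.005,0,0.08]}
  ]
}}

```text
time: 11.2
tool_pos: [0.5551, -0.1271, 0.0586]
orientation: [0.004, 0.816, 0.578, 0.003]
force: [-1.1, 0.3, -0.7]
width: 0.0191
```

```bash
python3 - <<'E'
from h import *
arc(-107);level()
im=bot.get_image('wrist'); blobs(im,.09,.107,C,.13)
E
```

```text
tcp r 0.1005 ang -102.6
t 11.2 pos [ 0.5551 -0.1271  0.0586] yaw -19.4 w 0.0191 F [-1.1  0.3 -0.7] q6 -0.04 tilt [ 0.009 -0.003 -1.   ]
units [-0.12 -0.31  0.22] -0.053
level rot units [0.012 0.    0.   ]
540 [ 0.6534 -0.0971  0.0985] r 0.1024 ang -41.7 size [0.012 0.012 0.017]
55 [ 0.656  -0.0997  0.1063] r 0.106 ang -41.8 size [0.006 0.005 0.001]
5 [ 0.6541 -0.102   0.1067] r 0.1062 ang -43.4 size [0.001 0.001 0.   ]
514 [ 0.4813 -0.0614  0.0985] r 0.101 ang -161.3 size [0.009 0.012 0.017]
24 [ 0.4765 -0.0586  0.1065] r 0.1048 ang -163.6 size [0.005 0.003 0.001]
22 [ 0.4754 -0.0628  0.1063] r 0.1071 ang -161.6 size [0.004 0.004 0.001]
9 [ 0.476  -0.0653  0.1063] r 0.1073 ang -160.2 size [0.002 0.002 0.001]
240 [ 0.5422 -0.1202  0.0985] r 0.0976 ang -110.9 size [0.011 0.021 0.017]
623 [ 0.5636 -0.1287  0.0985] r 0.1006 ang -97.6 size [0.027 0.016 0.017]
5 [ 0.5563 -0.128   0.1064] r 0.1012 ang -101.8 size [0.001 0.001 0.001]
5 [ 0.5541 -0.1344  0.1064] r 0.1079 ang -102.3 size [0.002 0.001 0.001]
```

Request:
{"fn": "apply_moves", "kwargs": {
  "motion": [
    {"dp": [-0.1,-0.36,0.2],"rot": [0.012,0,0.06]},
    {"dp": [0.016,-0.36,0.03],"rot": [0.005,0,0.1]},
    {"dp": [0.016,-0.36,0.03],"rot": [0.005,0,0.1]},
    {"dp": [0.016,-0.36,0.03],"rot": [0.005,0,0.1]},
    {"dp": [0.016,-0.36,0.03],"rot": [0.005,0,0.1]},
    {"dp": [0.016,-0.36,0.03],"rot": [0.005,0,0.1]}
  ]
}}

```text
time: 11.85
tool_pos: [0.5222, -0.1125, 0.056]
orientation: [0.008, 0.924, 0.383, 0.004]
force: [-0.0, -3.1, -0.7]
width: 0.0186
```

```bash
python3 - <<'E'
from h import *
arc(-137);level()
im=bot.get_image('wrist'); blobs(im,.09,.105,C,.13)
E
```

```text
tcp r 0.0999 ang -123.3
t 11.85 pos [ 0.5222 -0.1125  0.056 ] yaw -44.9 w 0.0186 F [-0.  -3.1 -0.7] q6 0.42 tilt [ 0.014 -0.011 -1.   ]
units [-0.2  -0.96  0.1 ] 0.046
level rot units [ 0.022 -0.003  0.   ]
339 [ 0.6231 -0.1192  0.0975] r 0.1013 ang -62.9 size [0.01  0.01  0.015]
368 [ 0.4763 -0.0244  0.0975] r 0.1009 ang 177.4 size [0.009 0.011 0.015]
246 [ 0.5141 -0.1     0.0976] r 0.0948 ang -131.5 size [0.012 0.021 0.015]
451 [ 0.5298 -0.1148  0.0975] r 0.0979 ang -118.8 size [0.025 0.011 0.015]
```

Request:
{"fn": "apply_moves", "kwargs": {
  "motion": [
    {"dp": [-0.15,-0.4,0.1],"rot": [0.02,0,0.06]},
    {"dp": [0,-0.4,0.03],"rot": [0.007,0,0.1]},
    {"dp": [0,-0.4,0.03],"rot": [0.007,0,0.1]},
    {"dp": [0,-0.4,0.03],"rot": [0.007,0,0.1]},
    {"dp": [0,-0.4,0.03],"rot": [0.007,0,0.1]},
    {"dp": [0,-0.4,0.03],"rot": [0.007,0,0.1]}
  ]
}}

```text
time: 12.5
tool_pos: [0.4898, -0.0768, 0.054]
orientation: [-0.002, 0.985, 0.173, -0.001]
force: [4.6, -15.2, -7.1]
width: 0.0189
```

```bash
python3 - <<'E'
from h import *
arc(-167);level()
im=bot.get_image('wrist'); blobs(im,.09,.105,C,.13)
E
```

```text
tcp r 0.0995 ang -151.3
t 12.5 pos [ 0.4898 -0.0768  0.054 ] yaw -70.1 w 0.0189 F [  4.6 -15.2  -7.1] q6 0.89 tilt [-0.002  0.004 -1.   ]
units [-0.16 -1.1   0.05] 0.154
level rot units [-0.006  0.001  0.   ]
348 [ 0.577  -0.1294  0.0975] r 0.1004 ang -90.0 size [0.011 0.008 0.015]
386 [0.4886 0.0212 0.0975] r 0.1016 ang 150.4 size [0.01  0.01  0.015]
496 [ 0.4961 -0.084   0.0975] r 0.0978 ang -145.8 size [0.018 0.019 0.015]
274 [ 0.4863 -0.0616  0.0975] r 0.0963 ang -160.2 size [0.016 0.017 0.015]
```

Request:
{"fn": "apply_moves", "kwargs": {
  "motion": [
    {"dp": [-0.15,-0.3,0.05],"rot": [0,0,0]},
    {"dp": [0,-0.36,0.03],"rot": [0.005,0,0.06]},
    {"dp": [0,-0.36,0.03],"rot": [0.005,0,0.06]}
  ]
}}

```text
time: 12.85
tool_pos: [0.4806, -0.0562, 0.0536]
orientation: [-0.003, 0.992, 0.127, 0.001]
force: [0.2, -0.4, 1.2]
width: 0.0188
```

```bash
python3 - <<'E'
from h import *
arc(-167);level()
im=bot.get_image('wrist'); blobs(im,.09,.105,C,.13)
E
```

```text
tcp r 0.1002 ang -164.2
t 12.85 pos [ 0.4806 -0.0562  0.0536] yaw -75.3 w 0.0188 F [ 0.2 -0.4  1.2] q6 1.01 tilt [ 0.001  0.007 -1.   ]
units [-0.11 -0.2   0.02] 0.037
level rot units [-0.008 -0.003  0.   ]
375 [ 0.5545 -0.1263  0.0975] r 0.0999 ang -103.0 size [0.012 0.007 0.015]
370 [0.5016 0.0388 0.0976] r 0.1014 ang 138.0 size [0.011 0.009 0.015]
273 [ 0.4785 -0.0407  0.0976] r 0.0992 ang -173.2 size [0.016 0.016 0.015]
501 [ 0.4864 -0.0639  0.0975] r 0.0971 ang -158.9 size [0.017 0.021 0.015]
```

Request:
{"fn": "apply_moves", "kwargs": {
  "motion": [
    {"dp": [-0.1,-0.36,0.02],"rot": [-0.006,0,0.08]},
    {"dp": [0,-0.36,0.02],"rot": [0.003,0,0.1]},
    {"dp": [0,-0.36,0.02],"rot": [0.003,0,0.1]},
    {"dp": [0,-0.36,0.02],"rot": [0.003,0,0.1]}
  ]
}}

```text
time: 13.3
tool_pos: [0.4755, -0.0271, 0.0537]
orientation: [0.002, 1.0, -0.02, 0.003]
force: [-0.4, -17.7, -2.3]
width: 0.0189
```

```bash
python3 - <<'E'
from h import *
arc(163);level()
im=bot.get_image('wrist'); blobs(im,.09,.105,C,.13)
E
```

```text
tcp r 0.1015 ang 178.9
t 13.3 pos [ 0.4755 -0.0271  0.0537] yaw -92.3 w 0.0189 F [ -0.4 -17.7  -2.3] q6 1.38 tilt [ 0.006 -0.004 -1.   ]
units [ 0.07 -1.13  0.02] 0.327
level rot units [ 0.005 -0.008  0.   ]
379 [ 0.5266 -0.1161  0.0975] r 0.1006 ang -120.1 size [0.012 0.008 0.015]
357 [0.5246 0.0574 0.0976] r 0.1011 ang 121.2 size [0.012 0.009 0.015]
279 [ 0.4757 -0.0112  0.0975] r 0.1028 ang 170.0 size [0.019 0.012 0.015]
477 [ 0.4797 -0.0362  0.0975] r 0.0976 ang -175.8 size [0.008 0.023 0.015]
5 [ 0.4689 -0.0166  0.1045] r 0.1088 ang 173.4 size [0.002 0.    0.001]
```

Request:
{"fn": "apply_moves", "kwargs": {
  "motion": [
    {"dp": [0,-0.36,0],"rot": [0.003,-0.005,0.1]},
    {"dp": [0,-0.3,0],"rot": [0.003,0,0.1]},
    {"dp": [0,0,0],"rot": [0,0,0]}
  ]
}}

```text
time: 13.65
tool_pos: [0.477, -0.0125, 0.054]
orientation: [0.002, 0.995, -0.097, 0.001]
force: [-0.4, -0.9, -0.6]
width: 0.0191
```

```bash
python3 - <<'E'
from h import *
im=bot.get_image('wrist'); blobs(im,.09,.105,C,.13)
arc(163);level()
E
```

```text
383 [0.5441 0.0656 0.0975] r 0.1001 ang 109.2 size [0.012 0.007 0.015]
353 [ 0.5093 -0.1043  0.0975] r 0.1013 ang -131.9 size [0.012 0.009 0.015]
504 [ 0.4802 -0.0035  0.0975] r 0.1001 ang 165.2 size [0.019 0.022 0.015]
259 [ 0.4752 -0.027   0.0976] r 0.1018 ang 178.9 size [0.017 0.015 0.015]
tcp r 0.1013 ang 170.5
t 13.7 pos [ 0.4771 -0.0123  0.054 ] yaw -101.1 w 0.0188 F [-0.2  3.5  0.1] q6 1.56 tilt [ 0.002 -0.003 -1.   ]
units [-0.05 -0.54  0.04] 0.131
level rot units [ 0.003 -0.003  0.   ]
```

Request:
{"fn": "apply_moves", "kwargs": {
  "motion": [
    {"dp": [-0.03,-0.25,0],"rot": [0.003,0,0.06]},
    {"dp": [-0.03,-0.2,0],"rot": [0,0,0.06]},
    {"dp": [0,0,0],"rot": [0,0,0]},
    {"dp": [0,0,0],"rot": [0,0,0]}
  ]
}}

```text
time: 14.1
tool_pos: [0.4784, -0.0014, 0.0546]
orientation: [0.0, 0.99, -0.139, 0.001]
force: [-0.4, -0.7, 0.4]
width: 0.0186
```

```bash
python3 - <<'E'
from h import *
im=bot.get_image('wrist'); blobs(im,.09,.105,C,.13)
arc(163);level()
E
```

```text
370 [0.5535 0.0685 0.0975] r 0.1003 ang 103.6 size [0.012 0.008 0.015]
355 [ 0.5025 -0.0979  0.0975] r 0.1014 ang -137.2 size [0.011 0.01  0.015]
260 [0.4827 0.0116 0.0975] r 0.1027 ang 156.7 size [0.02  0.011 0.015]
264 [ 0.476  -0.0158  0.0976] r 0.1018 ang 172.6 size [0.016 0.016 0.015]
214 [4.815e-01 2.000e-04 9.750e-02] r 0.0998 ang 163.0 size [0.007 0.011 0.015]
tcp r 0.1023 ang 164.4
t 14.15 pos [ 0.4784 -0.0014  0.0546] yaw -106.0 w 0.0188 F [ 0.4 -0.5 -0. ] q6 1.67 tilt [ 0.003 -0.001 -1.   ]
units [-0.03 -0.1   0.06] 0.022
level rot units [ 0.    -0.004  0.   ]
```

The post now rests at 163°, which is 120° on and in the stop. I'll open, lift and move to the bolt.

Request:
{"fn": "apply_moves", "kwargs": {
  "motion": [
    {"dp": [0,0,0],"rot": [0,0,0]},
    {"dp": [0,0,0],"rot": [0,0,0]},
    {"dp": [0,0,-0.5],"rot": [0,0,0]},
    {"dp": [0,0,-0.8],"rot": [0,0,0]},
    {"dp": [0,0,-0.9],"rot": [0,0,0]},
    {"dp": [0,0,-0.9],"rot": [0,0,0]},
    {"dp": [0,0,-0.9],"rot": [0,0,0]},
    {"dp": [0,0,0],"rot": [0,0,0]}
  ],
  "claw": 32
}}

```text
time: 14.95
tool_pos: [0.4781, -0.0024, 0.1618]
orientation: [0.0, 0.99, -0.138, 0.002]
force: [-0.3, -0.8, 0.3]
width: 0.0305
```

```bash
python3 - <<'E'
from h import *
for n in('wrist','top'):
    im=bot.get_image(n); print(n);blobs(im,.1,.12,C,.25);pp(im,['carousel_post','jar','dish_stack','bolt_handle'])
to(.5685,-.285,.14,-2);level()
E
```

```text
wrist
16 [ 0.5956 -0.1275  0.1027] r 0.1003 ang -79.3 size [0.002 0.005 0.004]
75 [ 0.5625 -0.2381  0.1075] r 0.2096 ang -94.0 size [0.006 0.009 0.014]
214 [0.5535 0.0709 0.1047] r 0.1026 ang 103.2 size [0.012 0.012 0.009]
208 [ 0.5023 -0.0994  0.1046] r 0.1026 ang -136.7 size [0.011 0.012 0.009]
182 [0.4787 0.0007 0.1043] r 0.1027 ang 163.2 size [0.011 0.012 0.008]
carousel_post [ 0.5031 -0.0997  0.1084] 0.72
dish_stack [ 0.4753  0.1985 -0.001 ] 0.91
top
22 [ 0.6738 -0.0579  0.1048] r 0.101 ang -16.6 size [0.01  0.011 0.01 ]
22 [ 0.5986 -0.1279  0.1057] r 0.1012 ang -77.7 size [0.011 0.01  0.009]
70 [ 0.5679 -0.2412  0.1123] r 0.2124 ang -92.5 size [0.019 0.022 0.011]
21 [0.5525 0.072  0.1071] r 0.1039 ang 103.6 size [0.01  0.009 0.006]
15 [ 0.502  -0.0985  0.1078] r 0.1022 ang -137.2 size [0.005 0.012 0.006]
carousel_post [ 0.501  -0.1009  0.1117] 0.72
jar [ 0.7491 -0.1534 -0.0025] 0.66
jar [ 0.5703 -0.2448  0.1107] 0.44
dish_stack [0.4714 0.2029 0.0011] 0.65
dish_stack [ 0.5012 -0.1013  0.112 ] 0.16
bolt_handle [ 0.5734 -0.2465  0.1125] 0.63
t 15.45 pos [ 0.4743 -0.0017  0.1565] yaw -105.9 w 0.0303 F [-0.5 -0.1  0.1] q6 1.66 tilt [-0.007  0.001 -1.   ]
units [6.72 9.87 0.63] -2.308
level rot units [0.002 0.009 0.   ]
```

Request:
{"fn": "apply_moves", "kwargs": {
  "motion": [
    {"dp": [0.67,0.98,0],"rot": [0,0.009,0]},
    {"dp": [0.67,0.98,0],"rot": [0,0,0]},
    {"dp": [0.67,0.98,0],"rot": [0,0,0]},
    {"dp": [0.67,0.98,0],"rot": [0,0,0]},
    {"dp": [0.67,0.98,0],"rot": [0,0,0]},
    {"dp": [0.67,0.98,0],"rot": [0,0,0]},
    {"dp": [0.67,0.98,0],"rot": [0,0,0]},
    {"dp": [0.67,0.98,0],"rot": [0,0,0]},
    {"dp": [0.67,0.98,0],"rot": [0,0,0]},
    {"dp": [0.67,0.98,0],"rot": [0,0,0]}
  ],
  "claw": 0
}}

```text
time: 16.45
tool_pos: [0.5702, -0.2887, 0.151]
orientation: [-0.001, 0.991, -0.135, -0.003]
force: [0.2, -0.1, -0.2]
width: 0.0001
```

Request:
{"fn": "apply_moves", "kwargs": {
  "motion": [
    {"dp": [0,0,0],"rot": [0,0,-0.18]},
    {"dp": [0,0,0],"rot": [0,0,-0.18]},
    {"dp": [0,0,0],"rot": [0,0,-0.18]},
    {"dp": [0,0,0],"rot": [0,0,-0.18]},
    {"dp": [0,0,0],"rot": [0,0,-0.18]},
    {"dp": [0,0,0],"rot": [0,0,-0.18]},
    {"dp": [0,0,0],"rot": [0,0,-0.18]},
    {"dp": [0,0,0],"rot": [0,0,-0.18]},
    {"dp": [0,0,0],"rot": [0,0,-0.18]},
    {"dp": [0,0,0],"rot": [0,0,-0.18]},
    {"dp": [0,0,0],"rot": [0,0,-0.18]},
    {"dp": [0,0,0],"rot": [0,0,-0.18]},
    {"dp": [0,0,0],"rot": [0,0,-0.14]},
    {"dp": [0,0,0],"rot": [0,0,0]}
  ]
}}

```text
time: 17.85
tool_pos: [0.5679, -0.2931, 0.1403]
orientation: [-0.01, 0.695, 0.719, -0.002]
force: [-0.4, -0.1, -0.9]
width: 0.0001
```

```bash
python3 - <<'E'
from h import *
im=bot.get_image('wrist'); blobs(im,.1,.12,C,.25)
to(.5685,-.285,.14,-2);level()
E
```

```text
733 [ 0.5697 -0.242   0.1111] r 0.2132 ang -92.0 size [0.021 0.022 0.006]
t 17.9 pos [ 0.5678 -0.2931  0.1402] yaw 1.9 w 0.0002 F [ 0.  -0.1  0.1] q6 -0.64 tilt [-0.018  0.011 -1.   ]
units [0.32 0.04 0.01] 0.087
level rot units [-0.023 -0.015  0.   ]
```

Request:
{"fn": "apply_moves", "kwargs": {
  "motion": [
    {"dp": [0.5,0.04,0.2],"rot": [-0.023,-0.015,0.08]},
    {"dp": [0,0,0.7],"rot": [0,0,0]},
    {"dp": [0,0,0.7],"rot": [0,0,0]},
    {"dp": [0,0,0.7],"rot": [0,0,0]},
    {"dp": [0,0,0.6],"rot": [0,0,0]},
    {"dp": [0,0,0],"rot": [0,0,0]}
  ]
}}

```text
time: 18.5
tool_pos: [0.5692, -0.2806, 0.0653]
orientation: [0.001, 0.723, 0.691, -0.0]
force: [-0.7, -0.1, -0.0]
width: 0.0002
```

```bash
python3 - <<'E'
from h import *
im=bot.get_image('wrist'); save(im,'wrist6'); blobs(im,.1,.12,C,.25)
P=cloud(im)
for u in (305,315,325,335): print(u,[np.round(P[v,u]*1000).astype(int).tolist() for v in range(216,270,6)])
to(.5685,-.265,.056,-2);level()
E
```

```text
1444 [ 0.5699 -0.2419  0.1109] r 0.213 ang -91.9 size [0.021 0.021 0.006]
608 [ 0.5685 -0.271   0.11  ] r 0.2422 ang -92.0 size [0.024 0.003 0.02 ]
305 [[559, -295, 1], [558, -301, 1], [563, -270, 102], [563, -270, 111], [563, -270, 120], [564, -270, 128], [564, -270, 134], [564, -270, 141], [564, -270, 146]]
315 [[568, -276, 62], [568, -281, 62], [568, -272, 97], [568, -272, 107], [568, -272, 116], [568, -272, 123], [568, -272, 131], [568, -274, 132], [568, -277, 133]]
325 [[575, -277, 59], [574, -283, 57], [574, -271, 100], [573, -271, 111], [573, -271, 119], [573, -271, 126], [573, -270, 134], [573, -270, 140], [572, -271, 146]]
335 [[584, -297, -1], [584, -303, -1], [584, -308, 0], [579, -271, 110], [578, -271, 120], [578, -271, 127], [577, -271, 133], [577, -270, 141], [577, -271, 146]]
t 18.55 pos [ 0.57   -0.2811  0.0666] yaw -2.6 w 0.0005 F [-0.1  0.6  1.3] q6 -0.55 tilt [ 0.003 -0.003 -1.   ]
units [ 0.64 -0.09  0.42] -0.014
level rot units [0.004 0.004 0.   ]
```

View pics/wrist6.png

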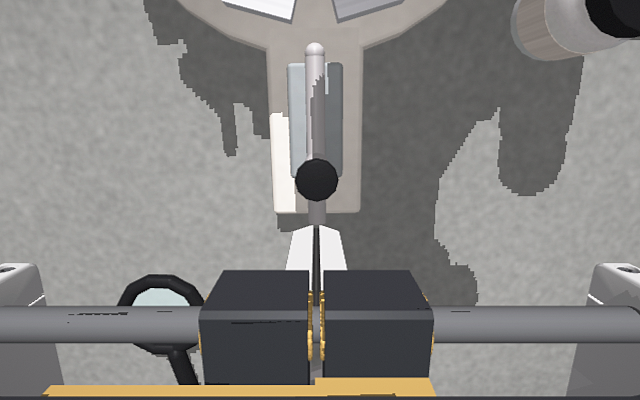

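The black cap is at (316,180), straight ahead of the shut fingers at (316,228). The fingertips are at about 97 mm and roughly 18 mm short of it. Now I push.

Request:
{"fn": "apply_moves", "kwargs": {
  "motion": [
    {"dp": [0.2,-0.05,0.3],"rot": [0.004,0.004,0]},
    {"dp": [0.3,0,0],"rot": [0,0,0]},
    {"dp": [0.3,0,0],"rot": [0,0,0]},
    {"dp": [0.3,0,0],"rot": [0,0,0]},
    {"dp": [0.3,0,0],"rot": [0,0,0]}
  ]
}}

```text
time: 19.05
tool_pos: [0.5722, -0.2472, 0.0616]
orientation: [0.004, 0.724, 0.69, -0.0]
force: [-1.3, -2.6, -0.9]
width: 0.0003
```

```bash
python3 - <<'E'
from h import *
to(.5695,-.240,.058,-2);level()
im=bot.get_image('wrist'); blobs(im,.105,.12,C,.25)
E
```

```text
t 19.05 pos [ 0.5722 -0.2472  0.0616] yaw -2.8 w 0.0003 F [-1.3 -2.6 -0.9] q6 -0.5 tilt [ 0.004 -0.006 -1.   ]
units [ 0.28 -0.12  0.14] -0.017
level rot units [0.006 0.007 0.   ]
320 [ 0.6001 -0.1321  0.1069] r 0.1056 ang -77.4 size [0.012 0.006 0.004]
1895 [ 0.5713 -0.227   0.1125] r 0.1981 ang -91.6 size [0.025 0.024 0.015]
```

Friction only so far. I'll continue to the stop in small rows.

Request:
{"fn": "apply_moves", "kwargs": {
  "motion": [
    {"dp": [0.25,-0.1,0.1],"rot": [0.006,0.007,0]},
    {"dp": [0.25,0,0],"rot": [0,0,0]},
    {"dp": [0.25,0,0],"rot": [0,0,0]}
  ]
}}

```text
time: 19.4
tool_pos: [0.5713, -0.2399, 0.0609]
orientation: [0.01, 0.723, 0.691, -0.008]
force: [-1.3, -18.5, -7.6]
width: 0.0004
```

```bash
python3 - <<'E'
from h import *
to(.5695,-.240,.058,-2);level()
im=bot.get_image('wrist'); blobs(im,.105,.12,C,.25)
E
```

```text
t 19.4 pos [ 0.5713 -0.2399  0.0609] yaw -2.6 w 0.0004 F [ -1.3 -18.5  -7.6] q6 -0.47 tilt [ 0.003 -0.025 -1.   ]
units [-0.   -0.07  0.12] -0.014
level rot units [0.005 0.032 0.   ]
607 [ 0.6003 -0.1295  0.1071] r 0.1031 ang -77.0 size [0.011 0.011 0.004]
1883 [ 0.5705 -0.2193  0.1125] r 0.1905 ang -92.0 size [0.024 0.023 0.015]
```

Request:
{"fn": "apply_moves", "kwargs": {
  "motion": [
    {"dp": [0.3,0,0],"rot": [0,0,0]},
    {"dp": [0.3,0,0],"rot": [0,0,0]},
    {"dp": [0,0,0],"rot": [0,0,0]}
  ]
}}

```text
time: 19.75
tool_pos: [0.5711, -0.2432, 0.0612]
orientation: [0.022, 0.723, 0.69, -0.018]
force: [-0.5, 0.5, 0.4]
width: 0.0003
```

Request:
{"fn": "apply_moves", "kwargs": {
  "motion": [
    {"dp": [-0.6,0,0],"rot": [0,0,0]},
    {"dp": [-0.9,0,0],"rot": [0,0,0]},
    {"dp": [-0.6,0,-0.5],"rot": [0,0,0]},
    {"dp": [-0.3,0,-0.9],"rot": [0,0,0]},
    {"dp": [0,0,-0.9],"rot": [0,0,0]},
    {"dp": [0,0,-0.9],"rot": [0,0,0]},
    {"dp": [0,0,0],"rot": [0,0,0]},
    {"dp": [0,0,0],"rot": [0,0,0]}
  ]
}}

```text
time: 20.55
tool_pos: [0.568, -0.2999, 0.1501]
orientation: [0.019, 0.724, 0.689, -0.014]
force: [0.7, 0.3, -0.1]
width: 0.0002
```

```bash
python3 - <<'E'
from h import *
to(.57,-.29,.15)
for n in('wrist','top'):
    im=bot.get_image(n); print(n);blobs(im,.1,.12,C,.25);pp(im,['carousel_post','jar','dish_stack','bolt_handle'])
E
```

```text
t 20.55 pos [ 0.568  -0.2999  0.1501] yaw -2.8 w 0.0002 F [ 0.7  0.3 -0.1] q6 -0.54 tilt [ 0.006 -0.047 -0.999]
units [ 0.4   0.06 -0.01] None
wrist
773 [ 0.5706 -0.219   0.1115] r 0.1901 ang -91.9 size [0.021 0.021 0.006]
jar [ 0.7473 -0.1475 -0.002 ] 0.74
bolt_handle [ 0.5722 -0.2212  0.1098] 0.67
top
21 [ 0.674  -0.058   0.1059] r 0.1012 ang -16.6 size [0.01  0.012 0.006]
22 [ 0.5987 -0.1277  0.1049] r 0.101 ang -77.6 size [0.012 0.01  0.009]
68 [ 0.5694 -0.2176  0.1123] r 0.1888 ang -92.3 size [0.021 0.02  0.009]
21 [0.5525 0.072  0.1066] r 0.1039 ang 103.6 size [0.009 0.009 0.005]
22 [ 0.4997 -0.0985  0.106 ] r 0.104 ang -138.0 size [0.009 0.012 0.006]
21 [0.4775 0.0017 0.1046] r 0.1041 ang 162.8 size [0.009 0.012 0.008]
carousel_post [ 0.4991 -0.1016  0.1117] 0.88
jar [ 0.7462 -0.1529 -0.0013] 0.85
dish_stack [ 0.4726  0.2034 -0.0009] 0.79
dish_stack [ 0.5808 -0.0318  0.0484] 0.26
bolt_handle [ 0.5734 -0.2205  0.1126] 0.74
bolt_handle [ 0.5796 -0.0312  0.0498] 0.32
```

```bash
python3 -c "
from plant import bot
print(bot.job_done())"
```

```text
the job is handed in; nothing more can be done
None
```

I turned the carousel four clicks clockwise by walking one post round between the open fingers. Then I pushed the bolt home with the fingers shut, backed off, and handed the job in at about 20.7 s. No verdict was reported.

**Last checks:**
- **Carousel:** the network places carousel_post at (0.499, -0.102), and it was at (0.675, -0.060) at the start. Depth from the top camera puts it at -138°, against about -17° at the start, so the turn is about 120°.
- **Bolt:** the handle is 190 mm from the axis by the wrist camera and 189 mm by the top camera, which is the home distance. It met a firm stop at about 18 N.
- **Jar and dish stack:** both are within the networks' few millimetres of where they started.
- **Gripper:** it is clear of everything and the force reads zero.

**What went wrong or disagreed:**
- **Missed the post:** the first push attempt and a short second try passed over the post without moving it. Depth showed the real fingertips about 32 mm higher than the reported TCP, so I went that much lower for the rest.
- **Uneven arc:** the arm drifted a few millimetres and a few degrees on the arc, which I corrected between steps. Readings of 15 to 18 N appeared during the turn, against the 5 N expected at a post.

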